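Sort out the mixed-up product display

ROBOT

A 6-joint arm with a two-finger parallel gripper is mounted at the origin on the work surface. World frame = base frame: x ahead of the robot, y to its left, z up, the work surface at z = 0. Lengths are in mm, angles in rad, forces in N, time in s.
With the tool pointing down it reaches from about 300 to 775 mm from the base axis. Payload 14.6 kg.
Tool frame: the origin (TCP) lies midway between the tips of the shut fingers; the grasp point (between the pads) lies behind it (manip.grip_depth is the z of the grasp point in the tool frame, in mm); z points along the fingers, y is the line along which they close (so a half turn about z gives the same grasp; the last joint's range is limited). The gripper opens to 94 mm and grips with 3 to 60 N. Pads are 16 mm wide; open, the fingers measure 119 mm over their backs; the gripper's body (75 mm by 177 mm) begins 78 mm behind the grasp point.
Start: joints at [-1.237, 0.3, 1.521, -0, 1.321, -0.067], TCP at [214.578, -506.405, 205.446] pointing down, gripper open.
Joint ranges: [-3.03, 3.03], [-0.79, 2.21], [0.23, 2.52], [-1.04, 4.18], [0, 3.07], [-2.55, 2.55]. Speed limits (rad/s): [2.22, 2.22, 2.57, 3.14, 3.14, 3.14].

INTERFACE

Orientations are given as [roll, pitch, yaw] about the fixed x, y, z axes, in that order (R = Rz(yaw) Ry(pitch) Rx(roll)).
In Python, from cell import manip gives the robot as it stands.
- The arm moves only by the tool shift_gripper, called after "Emit:" as a command line: name --argument value ..., lists and objects as JSON in quotes. Schema: {"type":"object","properties":{"motion":{"type":"array","items":{"type":"object","properties":{"d":{"type":"array","items":{"type":"number"},"minItems":3,"maxItems":3},"rot":{"type":"array","items":{"type":"number"},"minItems":3,"maxItems":3}},"additionalProperties":false},"minItems":1,"maxItems":5},"jaw":{"type":"number"},"force":{"type":"number"},"only":{"type":"string"},"quiet":{"type":"boolean"},"lines":{"type":"string"}},"required":["motion"],"additionalProperties":false}. motion is a list of rows, 1 to 5 of them, each an object with the fields d (a list: dx, dy, dz in a scale on which 1.0 is 400 mm), rot (a list: a rotation vector rx, ry, rz in parts of the range, where 1.0 means pi rad); a field left out counts as zero; each row is the pose to reach, as a shift and turn from the pose commanded when the call began, along the tool's axes at that moment; what a row does not reach only later rows make up. A row lasts 1/10 s, in which the tool goes at most 50 mm and 0.15 rad, less where a joint would pass 70% of its speed; a pose out of reach is approached as far as the arm can. jaw is the finger opening in mm, set as the call begins (left out keeps the last). The fingers move at their own pace and stop on an object; force is the grip in N (left out, the last holds). Time passes only in rows, so rows that do not move let the fingers close. The tool returns the time, the measured TCP pose, the force, the opening and the grip force at its end. only (a regular expression) keeps the lines of the reply that match it, lines (a string "A,B") keeps lines A to B, and quiet returns only ok. A shift or turn number past 1, either way, is cut back to 1. Input that does not fit is refused with a message, and nothing moves.
- manip.read_state(): the state, without advancing time (a new reading comes with each control period).
- manip.camera(name): name is "scene" or "top"; returns (picture, depth): 480x640x3 uint8, red, green, blue; 480x640 float32, mm along the optical axis (not along the pixel's ray), 0 where there is no reading.
- manip.camera_info(name): a dict with "K" (3x3 intrinsics, pixels), "rvec" (rotation vector, rad) and "tvec" (3), from world to camera coordinates, as OpenCV has them. Camera axes: x right, y down, z forward; pixel columns grow to the right and rows downward; lengths in mm; the calibration is good to about 2 mm. A picture is of the moment at which its call begins. camera_info takes no time and is no camera call.
- manip.sign_off(): hands the job in; it is judged then, once.
The state is a dict: "clock": time; "joints": joint angles; "qd": joint speeds; "effort": joint torques, N m; "eef_pos": TCP position; "eef_rot": TCP orientation; "wrist_force": force on the tool from outside, world axes, zero at the start; "moment": the same for the moment, N m; "finger_gap": finger opening in mm; "finger_force": force on a finger pad.
Only numpy, scipy, OpenCV 4.12 (cv2) and the standard library are available. Lean on these libraries where they do the work, as an engineer would, in place of code of your own. Each camera call takes 0.05 s, during which the arm holds its last target. There are 200 camera calls.

TASK

On the shop's display table each of the four products stands on another one's plinth. Move them so that each stands upright in the middle of the plinth that has its own outline: the round jar on the round plinth, the square bottle on the square one, the six-sided candle pot on the six-sided one and the oblong carton on the oblong one. The empty cork mat is free for parking a product meanwhile; set the products down rather than dropping them, do not tip any over, and leave the bud vase where it is.

Things in the scene. Friction and masses are not known exactly. Their poses are not given: they have to be found in the camera images.
- jar: Product: round cream jar, amber glass, 56 mm diameter, with a black screw lid 58 mm in diameter from 38 mm up to its top at 52 mm. About 0.2 kg. Origin: centre of its underside; z up.
- bottle: Product: square perfume bottle, green-tinted glass body 44 x 44 mm and 58 mm high, then a thin neck and a 22 mm square black cap, top at 84 mm. About 0.2 kg; grip it by the body, across two facing sides. Origin: centre of its underside; z up. x and y are square to its sides.
- candle: Product: six-sided white ceramic candle pot, 48 mm across flats (55 mm across corners), 44 mm high, with a round cork lid 40 mm in diameter on it, top at 52 mm. About 0.22 kg. Origin: centre of its underside; z up. Two of its flats face +y and -y, the others follow every 60 degrees.
- carton: Product: oblong cardboard carton with a white paper band, 76 mm long (its x) by 36 mm wide (its y), 50 mm high. About 0.13 kg; grip it across the width. Origin: centre of its underside; z up.
- plinth_round: Round dark wooden plinth, 90 mm diameter. Fixed, 24 mm high, flat top; at the start it carries one product that does not belong to it. Origin: centre of its underside, on the table; its top is at +24 mm.
- plinth_square: Square dark wooden plinth, 84 x 84 mm, x and y square to its sides. Fixed, 24 mm high, flat top; at the start it carries one product that does not belong to it. Origin: centre of its underside, on the table; its top is at +24 mm.
- plinth_hex: Six-sided dark wooden plinth, 88 mm across flats, two flats facing its +y and -y. Fixed, 24 mm high, flat top; at the start it carries one product that does not belong to it. Origin: centre of its underside, on the table; its top is at +24 mm.
- plinth_oblong: Oblong dark wooden plinth, 110 mm (its x) by 66 mm (its y). Fixed, 24 mm high, flat top; at the start it carries one product that does not belong to it. Origin: centre of its underside, on the table; its top is at +24 mm.
- mat: Thin cork mat, fixed, 100 mm (its x) by 90 mm (its y), 4 mm thick, empty at the start: a free spot to park a product on meanwhile. Origin: centre of its underside, on the table.
- vase: Bystander: slim loose blue bud vase, 48 mm in diameter at its widest, 95 mm high, with one flower reaching 138 mm, standing among the plinths on the far side. Origin: centre of its underside.
Things that resemble listed ones, but are neither listed nor needed, are in the scene too. What is shaped like the plinth_square but red or white is not meant.

How it is judged:
By the outcome, as a careful person would: the job done as asked, in the order asked, and still so for the second after the job is handed in, with the robot touching nothing.
It also fails if it takes over 128 s, if anything falls off the work surface, if the arm or the gripper's body presses on something with over 40 N, if the wrist force passes 120 N, or if a joint passes its speed limit or range.

## Working session

There is one attempt and no reset: what is moved stays moved. The work goes in short steps, Python scripts to look and compute and a tool call to move; the robot and the scene stay as the last step left them, time stands still between calls to the robot, and variables do not carry over. Pictures are saved under pics/ and viewed, at most 14 in all, crops included, and the job is handed in when it is done.

```bash
ls; mkdir -p pics
```

Run:
```python
from cell import manip
import cv2,numpy as np
print(manip.grip_depth, manip.read_state())
for n in("top","scene"):
    p,d=manip.camera(n); cv2.imwrite(f"pics/{n}0.png",p[:,:,::-1]); np.save(f"pics/{n}0.npy",d)
    i=manip.camera_info(n); print(n,i)
```

```text
pics
-18.8 {'clock': 0.0, 'joints': array([-1.23658312e+00,  3.00467198e-01,  1.52161918e+00, -1.32308047e-05,
        1.32068915e+00, -6.66006343e-02]), 'qd': array([ 0.00233301, -0.00091927, -0.00032677, -0.00125361,  0.00057817,
       -0.00228339]), 'effort': array([ 6.69835972e-04, -5.31808412e+01, -3.52730656e+01,  7.08561670e-02,
        2.44786829e-02, -1.12387474e-04]), 'eef_pos': array([ 214.49519366, -506.14999172,  204.87235574]), 'eef_rot': array([-3.14041156e+00, -6.59346065e-05,  4.00817084e-01]), 'wrist_force': array([-0.41008598,  0.31842802, -0.38281699]), 'moment': array([-0.00585518,  0.02643883, -0.02118786]), 'finger_force': 0.0, 'finger_gap': 94.22347321221284}
top {'K': array([[602.47038282,   0.        , 313.99115843],
       [  0.        , 602.47038282, 241.00365999],
       [  0.        ,   0.        ,   1.        ]]), 'rvec': array([ 2.17277045, -2.16595372,  0.1111213 ]), 'tvec': array([   4.10528073,  484.71588256, 1425.48745253])}
scene {'K': array([[508.23124317,   0.        , 316.20847069],
       [  0.        , 508.23124317, 251.14755128],
       [  0.        ,   0.        ,   1.        ]]), 'rvec': array([ 1.37361345,  2.18469896, -0.93350419]), 'tvec': array([ 196.32382674, -259.17012895, 1259.78760568])}
```

View pics/top0.png

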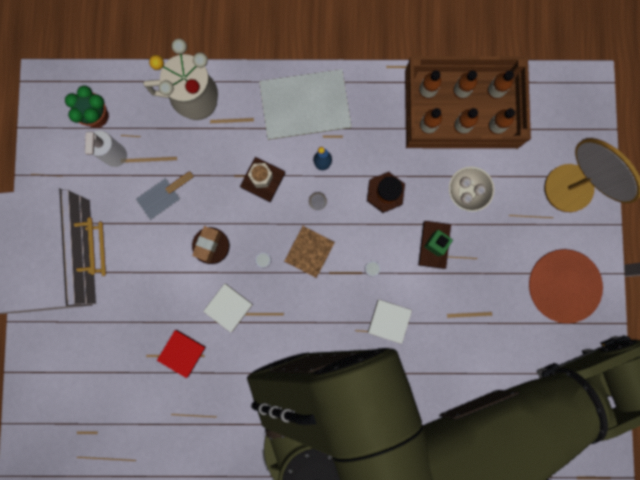

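View pics/scene0.png

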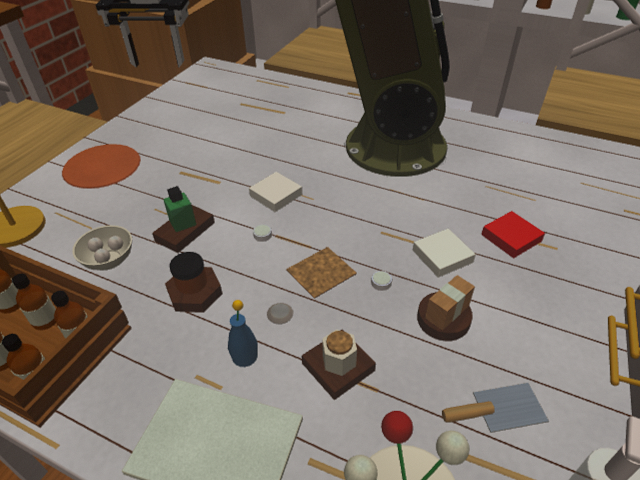

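Create h.py:
```python
import cv2,numpy as np
from cell import manip
def cam(n):
    i=manip.camera_info(n); R=cv2.Rodrigues(i["rvec"])[0]; return i["K"],R,i["tvec"]
def cloud(n,d):
    K,R,t=cam(n); v,u=np.mgrid[:480,:640]
    P=np.stack([(u-K[0,2])/K[0,0]*d,(v-K[1,2])/K[1,1]*d,d],-1)
    return (P-t)@R
def ray(n,uv,z):
    K,R,t=cam(n); uv=np.atleast_2d(uv).astype(float)
    r=np.c_[(uv-K[[0,1],[2,2]])/K[0,0],np.ones(len(uv))]@R; c=-R.T@t
    return (c+r*((z-c[2])/r[:,2])[:,None])[:,:2]
def pix(n,p):
    K,R,t=cam(n); q=K@(R@np.array(p,float)+t); return q[:2]/q[2]
```

Run:
```python
from h import *
d=np.load("pics/top0.npy"); W=cloud("top",d)
for nm,(u,v) in dict(round=(210,245),square=(263,180),hex=(386,192),obl=(435,245),mat=(310,251),vase=(322,158)).items():
    w=W[v-35:v+36,u-35:u+36].reshape(-1,3); print(nm,ray("top",(u,v),24),np.histogram(w[:,2],bins=[-50,-5,2,6,15,20,28,40,60,70,74,78,90,104,112,140])[0])
a=cv2.imread("pics/top0.png")[140:290,170:480]; b=cv2.resize(a,None,fx=2.55,fy=2.55,interpolation=2); b=np.clip(b.astype(float)*1.5,0,255)
cv2.imwrite("pics/c1.png",b)
s=cv2.imread("pics/scene0.png")[170:400,140:490]; cv2.imwrite("pics/c2.png",cv2.resize(s,None,fx=2.2,fy=2.2,interpolation=2))
```

```text
round [[474.31088209 255.83417719]] [ 179 2573 1000  168   37  398   75   53   68  193  227   56    0    0
    0]
square [[633.58993759 130.16729026]] [ 178 2456  992  198   70  593  128   41  111   61  124   69    0    0
    0]
hex [[ 604.95890909 -168.88195054]] [ 144 2396 1104  233   43  471  113   32   16   86  243  143    0    0
    0]
obl [[ 476.02862544 -285.66149567]] [ 129 2195 1145  255   54  662  130   52   22    9   21  240   23   75
   15]
mat [[460.58406568  15.14835973]] [ 141 2590 1683  606    2    0    0    0    0    0    0    0    0    0
    0]
vase [[688.6391716  -13.30122667]] [ 178 2499 1204  663  139    7   46   83   56   21   15    8   55    0
   38][ WARN:0@0.785] global loadsave.cpp:1063 imwrite_ Unsupported depth image for selected encoder is fallbacked to CV_8U.
```

View pics/c1.png

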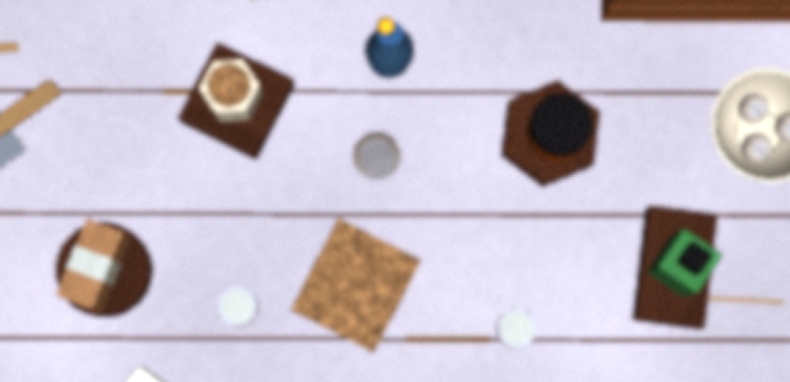

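View pics/c2.png

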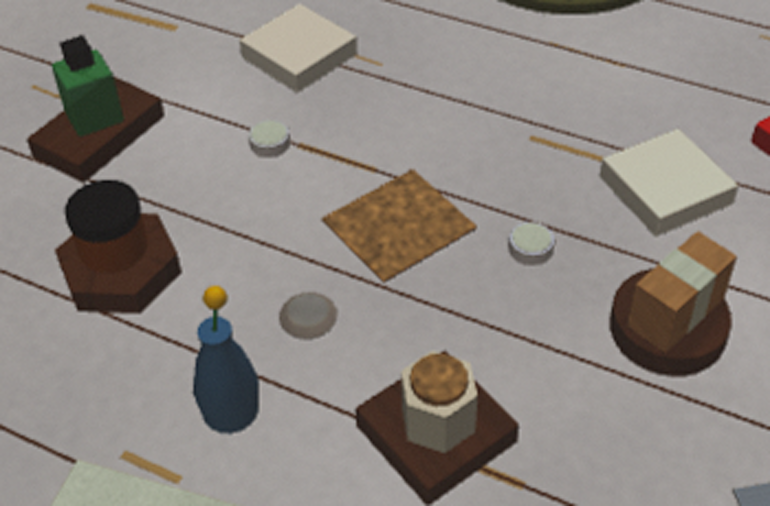

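Create meas.py:
```python
from h import *
def hexyaw(P):
    # dominant edge-direction phase for n-fold: moment of hull
    return None
def nfold(P,n):
    h=cv2.convexHull(P.astype(np.float32))[:,0]; e=np.roll(h,-1,0)-h
    L=np.hypot(*e.T); a=np.arctan2(e[:,1],e[:,0])
    return np.angle((L*np.exp(1j*n*a)).sum())/n, np.abs((L*np.exp(1j*n*a)).sum())/L.sum()
def measure(n,p,d,u,v,z,zl,zh,r=40,extra=None):
    W=cloud(n,d); m=np.zeros((480,640),bool); m[v-r:v+r,u-r:u+r]=1
    m&=(W[...,2]>zl)&(W[...,2]<zh)
    if extra is not None: m&=extra
    m=cv2.morphologyEx(m.astype(np.uint8),cv2.MORPH_OPEN,np.ones((3,3)))
    k,l,s,_=cv2.connectedComponentsWithStats(m); b=1+np.argmax(s[1:,4]); 
    vs,us=np.nonzero(l==b); P=ray(n,np.c_[us,vs],z); 
    rc=cv2.minAreaRect(P.astype(np.float32)); c,rad=cv2.minEnclosingCircle(P.astype(np.float32))
    print("  rect c",np.round(rc[0],1),"size",np.round(rc[1],1),"ang",round(rc[2],1),"circ",np.round(c,1),round(rad,1),"mean",np.round(P.mean(0),1),"n",len(us),
      "edge4 %.3f (%.2f) edge6 %.3f (%.2f)"%(nfold(P,4)+nfold(P,6)))
    return P
```

Run:
```python
from meas import *
p=cv2.imread("pics/top0.png"); d=np.load("pics/top0.npy"); K,R,t=cam("top"); print("cam",-R.T@t)
dark=p.max(2)<110
for nm,(u,v),lo in [("round",(210,245),15),("square",(263,180),15),("hex",(386,192),15),("obl",(435,245),15)]:
    print(nm); measure("top",p,d,u,v,24,14,34)
    m=np.zeros((480,640),bool)
print("mat");measure("top",p,d,310,251,4,-30,30,40,(p[...,0]<110))
for nm,(u,v),z,a,b in [("carton",(208,243),74,60,90),("candle rim",(262,176),68,56,90),("jar",(389,188),76,62,90),("bottle",(439,241),82,70,130),("bottlecap",(439,241),108,99,125)]:
    print(nm); measure("top",p,d,u,v,z,a,b,25)
```

```text
cam [ 337.26176249    6.14001817 1467.37780452]
round
  rect c [463.  230.5] size [32.  82.9] ang 70.6 circ [467.2 242.4] 41.4 mean [463.9 232.7] n 359 edge4 -0.300 (0.32) edge6 -0.346 (0.45)
square
  rect c [635.6 132.8] size [85.4 84.6] ang 63.4 circ [636.1 132.6] 56.9 mean [624.3 127.6] n 678 edge4 -0.494 (0.55) edge6 -0.018 (0.26)
hex
  rect c [ 602.7 -160.9] size [88.9 90.6] ang 23.0 circ [ 604.5 -165.8] 50.6 mean [ 598.3 -156.1] n 570 edge4 0.390 (0.21) edge6 -0.160 (0.58)
obl
  rect c [ 476.9 -283.7] size [ 67.2 110.7] ang 82.6 circ [ 477.4 -284.6] 62.7 mean [ 475.1 -279.8] n 818 edge4 -0.117 (0.94) edge6 -0.131 (0.25)
mat
  rect c [460.2  17.7] size [ 89.3 103. ] ang 63.9 circ [462.5  17.8] 63.5 mean [461.2  17.6] n 1470 edge4 -0.459 (0.87) edge6 -0.398 (0.08)
carton
  rect c [472.8 259.8] size [39.4 75.7] ang 69.7 circ [473.1 260. ] 40.8 mean [472.6 259.9] n 537 edge4 -0.328 (0.83) edge6 -0.386 (0.30)
candle rim
  rect c [639. 136.] size [48. 52.] ang 0.2 circ [638.3 135.2] 27.0 mean [638.5 135.7] n 368 edge4 0.260 (0.05) edge6 -0.479 (0.68)
jar
  rect c [ 602.5 -169.7] size [56.3 57.1] ang 89.6 circ [ 602.8 -169.9] 29.4 mean [ 602.6 -169.8] n 484 edge4 -0.430 (0.01) edge6 -0.155 (0.01)
bottle
  rect c [ 476.2 -283.6] size [45.1 46.1] ang 55.7 circ [ 476.3 -283.3] 29.1 mean [ 476.2 -283.8] n 378 edge4 -0.557 (0.67) edge6 0.239 (0.08)
bottlecap
  rect c [ 476.6 -284.4] size [22.5 23. ] ang 55.7 circ [ 475.9 -284. ] 13.4 mean [ 476.3 -284.4] n 97 edge4 -0.519 (0.48) edge6 -0.373 (0.01)
```

Candidates for the square plinth: dark brown slab at (263,180), red slab (180,353), white slabs (228,308) and (390,320); the dark one is correct (the crop shows it carrying the hex candle). Products: carton (208,243) on the round plinth, jar (389,188) on hex, bottle (439,241) on oblong, not the brown bottles in the crate (430–505,80–120). Mat is at (310,251), vase at (322,158). The four form one cycle, so I park the carton first.

Create go.py:
```python
import sys,numpy as np
from cell import manip
from scipy.spatial.transform import Rotation as Ro
s=manip.read_state(); p=s["eef_pos"]; R=Ro.from_euler("xyz",s["eef_rot"]); yaw=s["eef_rot"][2]
a=list(map(float,sys.argv[1:])); d=Ro.from_euler("xyz",[np.pi,0,yaw]).inv().apply(np.array(a[:3])-p)
tgt=Ro.from_euler("xyz",[np.pi,0,a[3]]); rv=(R.inv()*tgt).as_rotvec()
print("clock %.1f"%s["clock"],"d",np.round(d,1),"rot",np.round(rv,3),"dist",round(float(np.linalg.norm(d))))
```

```bash
python3 go.py 472.8 259.8 205 2.787
```

```text
clock 0.1 d [ 5.367e+02 -6.045e+02 -1.000e-01] rot [-0.000e+00 -1.000e-03 -2.386e+00] dist 808
```

The rows are not in the units I measure in: shifts go in shares of 400 mm and turns go in shares of pi rad. I convert before sending: -151 mm / 400 = -0.3775, 134 mm / 400 = 0.335.

Emit:
shift_gripper --motion '[{"d": [0.0675,-0.075,0]},{"d": [0.135,-0.15,0]},{"d": [0.2,-0.2275,0]},{"d": [0.2675,-0.3025,0]},{"d": [0.335,-0.3775,0]}]' --jaw 70 --force 25

```text
clock: 0.6
eef_pos: [279.1, -313.4, 205.2]
eef_rot: [-3.141, 0.0, 0.4]
wrist_force: [1.4, -0.1, -0.6]
finger_gap: 70.0
finger_force: 0.0
```

Emit:
shift_gripper --motion '[{"d": [0.0675,-0.075,0]},{"d": [0.135,-0.15,0]},{"d": [0.2,-0.2275,0]},{"d": [0.2675,-0.3025,0]},{"d": [0.335,-0.3775,0]}]'

```text
clock: 1.1
eef_pos: [343.6, -122.2, 205.5]
eef_rot: [3.141, -0.0, 0.4]
wrist_force: [1.2, 0.4, -0.5]
finger_gap: 70.1
finger_force: 0.0
```

Emit:
shift_gripper --motion '[{"d": [0.0675,-0.075,0]},{"d": [0.135,-0.15,0]},{"d": [0.2,-0.2275,0]},{"d": [0.2675,-0.3025,0]},{"d": [0.335,-0.3775,0]}]'

```text
clock: 1.6
eef_pos: [408.1, 69.3, 205.4]
eef_rot: [3.142, -0.0, 0.401]
wrist_force: [0.6, -0.6, 0.5]
finger_gap: 70.0
finger_force: 0.0
```

Emit:
shift_gripper --motion '[{"d": [0.0675,-0.075,0]},{"d": [0.135,-0.15,0]},{"d": [0.2,-0.2275,0]},{"d": [0.2675,-0.3025,0]},{"d": [0.335,-0.3775,0]}]'

```text
clock: 2.1
eef_pos: [472.5, 260.6, 205.1]
eef_rot: [3.142, 0.001, 0.401]
wrist_force: [0.6, -1.4, -1.4]
finger_gap: 70.0
finger_force: 0.0
```

Emit:
shift_gripper --motion '[{"rot": [0,0,-0.0382]},{"rot": [0,0,-0.0764]},{"rot": [0,0,-0.1146]},{"rot": [0,0,-0.1528]},{"rot": [0,0,-0.191]}]'

```text
clock: 2.6
eef_pos: [472.3, 258.8, 205.1]
eef_rot: [-3.141, 0.001, 1.006]
wrist_force: [1.4, 0.7, -0.5]
finger_gap: 70.2
finger_force: 0.0
```

Emit:
shift_gripper --motion '[{"rot": [0,0,-0.0382]},{"rot": [0,0,-0.0764]},{"rot": [0,0,-0.1146]},{"rot": [0,0,-0.1528]},{"rot": [0,0,-0.191]}]'

```text
clock: 3.1
eef_pos: [472.3, 258.8, 205.1]
eef_rot: [-3.141, 0.0, 1.606]
wrist_force: [-0.6, -0.7, 0.2]
finger_gap: 70.1
finger_force: 0.0
```

Emit:
shift_gripper --motion '[{"rot": [0,0,-0.0382]},{"rot": [0,0,-0.0764]},{"rot": [0,0,-0.1146]},{"rot": [0,0,-0.1528]},{"rot": [0,0,-0.191]}]'

```text
clock: 3.6
eef_pos: [472.3, 258.8, 205.1]
eef_rot: [-3.141, -0.0, 2.206]
wrist_force: [-0.9, -0.1, -0.9]
finger_gap: 69.9
finger_force: 0.0
```

Emit:
shift_gripper --motion '[{"rot": [0,0,-0.0382]},{"rot": [0,0,-0.0764]},{"rot": [0,0,-0.1146]},{"rot": [0,0,-0.1528]},{"rot": [0,0,-0.1865]}]'

```text
clock: 4.1
eef_pos: [472.3, 258.8, 205.1]
eef_rot: [-3.141, -0.001, 2.792]
wrist_force: [0.8, 0.3, -1.2]
finger_gap: 70.0
finger_force: 0.0
```

Emit:
shift_gripper --motion '[{},{}]'

```text
clock: 4.3
eef_pos: [472.4, 258.8, 205.3]
eef_rot: [-3.141, -0.0, 2.784]
wrist_force: [-0.6, -0.5, -0.7]
finger_gap: 69.9
finger_force: 0.0
```

```bash
python3 go.py 472.8 259.8 31 2.787
```

```text
clock 4.3 d [-1.000e-01  1.100e+00  1.743e+02] rot [-0.    -0.    -0.003] dist 174
```

Converted, 114 mm / 400 = 0.285, 95 mm / 400 = 0.2375.

Emit:
shift_gripper --motion '[{"d": [0,0.0025,0.0625]},{"d": [0,0.0025,0.125]},{"d": [0,0.0025,0.1875]},{"d": [0,0.0025,0.2375]},{"d": [0,0.0025,0.285]}]'

```text
clock: 4.8
eef_pos: [472.6, 259.7, 90.4]
eef_rot: [-3.141, -0.0, 2.784]
wrist_force: [-0.0, 0.2, -0.2]
finger_gap: 70.0
finger_force: 0.0
```

Emit:
shift_gripper --motion '[{"d": [0,0,0.0375]},{"d": [0,0,0.075]},{"d": [0,0,0.11]},{"d": [0,0,0.135]},{"d": [0,0,0.15]}]'

```text
clock: 5.3
eef_pos: [472.6, 259.7, 30.6]
eef_rot: [-3.141, -0.001, 2.786]
wrist_force: [0.2, -0.3, -0.4]
finger_gap: 69.7
finger_force: 0.0
```

Emit:
shift_gripper --motion '[{},{},{},{},{}]' --jaw 20 --force 20

```text
clock: 5.8
eef_pos: [473.0, 259.9, 31.8]
eef_rot: [3.141, 0.0, 2.787]
wrist_force: [-0.2, -0.0, 2.1]
finger_gap: 35.9
finger_force: 20.0
```

Emit:
shift_gripper --motion '[{},{},{},{},{}]'

```text
clock: 6.3
eef_pos: [473.0, 259.9, 31.8]
eef_rot: [3.141, 0.0, 2.787]
wrist_force: [-1.4, 0.5, 5.4]
finger_gap: 35.8
finger_force: 20.0
```

Emit:
shift_gripper --motion '[{"d": [0,0,-0.0125]},{"d": [0,0,-0.0375]},{"d": [0,0,-0.075]},{"d": [0,0,-0.125]},{"d": [0,0,-0.175]}]'

```text
clock: 6.8
eef_pos: [472.7, 259.7, 102.7]
eef_rot: [-3.141, -0.0, 2.787]
wrist_force: [0.8, -0.5, -1.9]
finger_gap: 35.9
finger_force: 20.0
```

```bash
python3 go.py 461 17.7 105 2.787
```

```text
clock 6.8 d [ -73.1 -231.    -2.3] rot [-0. -0. -0.] dist 242
```

Converted, -127 mm / 400 = -0.3175, -97 mm / 400 = -0.2425.

Emit:
shift_gripper --motion '[{"d": [-0.0125,-0.0375,0]},{"d": [-0.03,-0.095,0]},{"d": [-0.0525,-0.1675,0]},{"d": [-0.0775,-0.2425,0]},{"d": [-0.1,-0.3175,0]}]'

```text
clock: 7.3
eef_pos: [465.4, 124.8, 100.8]
eef_rot: [-3.141, -0.001, 2.787]
wrist_force: [0.3, 0.5, -1.1]
finger_gap: 36.3
finger_force: 20.0
```

Emit:
shift_gripper --motion '[{"d": [-0.0225,-0.0725,0]},{"d": [-0.045,-0.1425,0]},{"d": [-0.0625,-0.2,0]},{"d": [-0.075,-0.2375,0]},{"d": [-0.0825,-0.26,0]}]'

```text
clock: 7.8
eef_pos: [460.2, 16.1, 100.9]
eef_rot: [-3.141, -0.001, 2.785]
wrist_force: [0.6, -0.2, -1.3]
finger_gap: 36.2
finger_force: 20.0
```

Emit:
shift_gripper --motion '[{"d": [0,0,0.0375]},{"d": [0,0,0.0875]},{"d": [0,0,0.125]},{"d": [0,0,0.1625]},{"d": [0,0,0.1875]}]'

```text
clock: 8.3
eef_pos: [460.2, 17.7, 25.2]
eef_rot: [-3.141, -0.001, 2.787]
wrist_force: [0.4, -0.2, -2.5]
finger_gap: 36.1
finger_force: 20.0
```

Emit:
shift_gripper --motion '[{"d": [0,0,0.0125]},{"d": [0,0,0.0225]},{"d": [0,0,0.03]},{"d": [0,0,0.035]},{"d": [0,0,0.0388]}]'

```text
clock: 8.8
eef_pos: [461.3, 17.8, 11.7]
eef_rot: [3.142, 0.001, 2.787]
wrist_force: [-11.6, -1.5, 29.9]
finger_gap: 35.7
finger_force: 20.0
```

```bash
python3 go.py 461 17.7 12 2.787
```

```text
clock 8.8 d [ 0.2 -0.2 -0.3] rot [ 0.     0.001 -0.   ] dist 0
```

Converted, -1.5 mm / 400 = -0.0038, -1 mm / 400 = -0.0025.

Emit:
shift_gripper --motion '[{"d": [0,0,-0.0025]},{"d": [0,0,-0.0038]},{"d": [0,0,-0.0038]},{"d": [0,0,-0.0038]},{"d": [0,0,-0.0038]}]' --jaw 70

```text
clock: 9.3
eef_pos: [461.0, 17.8, 12.5]
eef_rot: [3.142, 0.0, 2.787]
wrist_force: [-0.3, -0.7, 0.4]
finger_gap: 69.6
finger_force: 0.0
```

Emit:
shift_gripper --motion '[{"d": [0,0,-0.0375]},{"d": [0,0,-0.1]},{"d": [0,0,-0.175]},{"d": [0,0,-0.2625]},{"d": [0,0,-0.35]}]'

```text
clock: 9.8
eef_pos: [460.7, 17.8, 153.7]
eef_rot: [-3.141, -0.0, 2.787]
wrist_force: [0.7, 0.4, 0.7]
finger_gap: 70.1
finger_force: 0.0
```

```bash
python3 go.py 602.6 -169.8 160 2.787
```

```text
clock 9.8 d [-198.3 -126.7   -6.3] rot [-0. -0. -0.] dist 235
```

Converted, -100 mm / 400 = -0.25, -80 mm / 400 = -0.2.

Emit:
shift_gripper --motion '[{"d": [-0.05,-0.0325,-0.0025]},{"d": [-0.1,-0.065,-0.005]},{"d": [-0.15,-0.0975,-0.0075]},{"d": [-0.2,-0.1275,-0.01]},{"d": [-0.25,-0.16,-0.0125]}]' --jaw 86

```text
clock: 10.3
eef_pos: [533.0, -77.7, 157.4]
eef_rot: [3.142, -0.0, 2.787]
wrist_force: [0.5, -0.3, -0.0]
finger_gap: 86.0
finger_force: 0.0
```

Emit:
shift_gripper --motion '[{"d": [-0.05,-0.0325,-0.0025]},{"d": [-0.1,-0.065,-0.005]},{"d": [-0.15,-0.0975,-0.0075]},{"d": [-0.2,-0.1275,-0.01]},{"d": [-0.245,-0.1563,-0.0125]}]'

```text
clock: 10.8
eef_pos: [603.2, -170.4, 162.2]
eef_rot: [3.142, -0.0, 2.787]
wrist_force: [-0.7, 0.5, 0.2]
finger_gap: 86.0
finger_force: 0.0
```

Emit:
shift_gripper --motion '[{},{}]'

```text
clock: 11.0
eef_pos: [602.4, -169.4, 161.9]
eef_rot: [3.141, -0.001, 2.786]
wrist_force: [0.2, 0.4, -1.0]
finger_gap: 86.0
finger_force: 0.0
```

```bash
python3 go.py 602.6 -169.8 31 2.787
```

Run:
```python
from meas import *
p,d=manip.camera("top"); p=p[:,:,::-1].copy(); cv2.imwrite("pics/t1.png",p)
print("round"); measure("top",p,d,210,245,24,14,40)
print("carton"); measure("top",p,d,310,248,54,40,70)
```

```text
clock 11.0 d [ -0.3  -0.3 130.9] rot [ 0.    -0.001 -0.001] dist 131
round
  rect c [472. 257.] size [87.  89.2] ang 0.2 circ [472.6 257.3] 45.2 mean [472.8 257.1] n 1091 edge4 0.029 (0.01) edge6 -0.424 (0.05)
carton
  rect c [460.7  18.4] size [36.4 76.6] ang 69.7 circ [460.7  17.6] 40.2 mean [460.8  18.3] n 497 edge4 -0.322 (0.84) edge6 -0.358 (0.37)
```

View pics/t1.png

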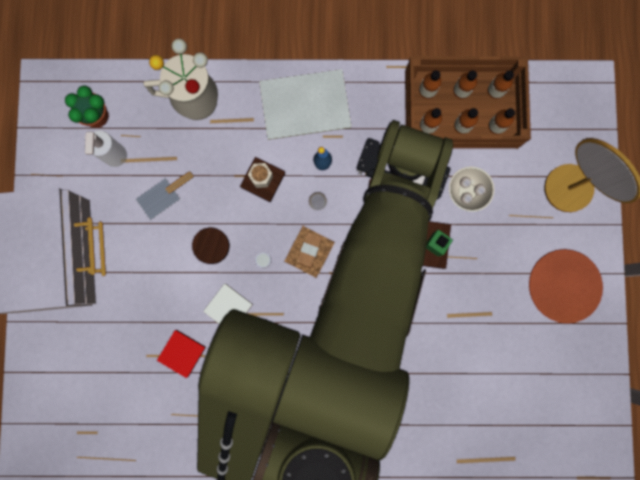

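The carton stands on the mat at (310,249), and the round plinth is bare at (210,245), centred at (472.6, 257.2). Now the jar.

Converted, 90 mm / 400 = 0.225, 80 mm / 400 = 0.2.

Emit:
shift_gripper --motion '[{"d": [0,0,0.05]},{"d": [0,0,0.1125]},{"d": [0,0,0.1625]},{"d": [0,0,0.2]},{"d": [0,0,0.225]}]'

```text
clock: 11.55
eef_pos: [602.3, -169.0, 71.6]
eef_rot: [3.142, -0.001, 2.787]
wrist_force: [0.5, 0.3, 0.3]
finger_gap: 86.0
finger_force: 0.0
```

Emit:
shift_gripper --motion '[{"d": [0,0,0.025]},{"d": [0,0,0.05]},{"d": [0,0,0.075]},{"d": [0,0,0.09]},{"d": [0,0,0.1]}]'

```text
clock: 12.05
eef_pos: [602.7, -169.6, 31.9]
eef_rot: [-3.142, -0.0, 2.787]
wrist_force: [-0.2, 0.3, -0.6]
finger_gap: 85.9
finger_force: 0.0
```

Emit:
shift_gripper --motion '[{},{},{},{},{}]' --jaw 40 --force 25

```text
clock: 12.55
eef_pos: [602.9, -169.7, 32.8]
eef_rot: [-3.142, 0.001, 2.787]
wrist_force: [-1.0, -0.5, 2.7]
finger_gap: 57.4
finger_force: 25.0
```

Emit:
shift_gripper --motion '[{},{},{}]'

```text
clock: 12.85
eef_pos: [602.9, -169.7, 32.9]
eef_rot: [-3.142, 0.001, 2.787]
wrist_force: [-1.5, 0.4, 5.1]
finger_gap: 57.4
finger_force: 25.0
```

Emit:
shift_gripper --motion '[{"d": [0,0,-0.0125]},{"d": [0,0,-0.05]},{"d": [0,0,-0.1125]},{"d": [0,0,-0.175]},{"d": [0,0,-0.2375]}]'

```text
clock: 13.35
eef_pos: [602.6, -169.5, 129.3]
eef_rot: [3.142, 0.0, 2.787]
wrist_force: [0.5, -0.6, -3.6]
finger_gap: 57.7
finger_force: 25.0
```

Emit:
shift_gripper --motion '[{}]'

```text
clock: 13.45
eef_pos: [604.1, -170.0, 131.6]
eef_rot: [3.141, 0.006, 2.787]
wrist_force: [0.2, 0.2, -3.6]
finger_gap: 57.6
finger_force: 25.0
```

```bash
python3 go.py 472.6 257.2 130 2.787
```

```text
clock 13.4 d [271.7 354.9   1.6] rot [ 0.     0.006 -0.   ] dist 447
```

Converted, 78 mm / 400 = 0.195, 60 mm / 400 = 0.15.

Emit:
shift_gripper --motion '[{"d": [0.0125,0.015,-0.0075]},{"d": [0.0375,0.05,-0.015]},{"d": [0.0725,0.095,-0.02]},{"d": [0.11,0.1425,-0.02]},{"d": [0.15,0.195,-0.02]}]'

```text
clock: 13.95
eef_pos: [572.3, -73.6, 134.4]
eef_rot: [-3.141, -0.002, 2.787]
wrist_force: [0.8, 0.1, -2.3]
finger_gap: 57.3
finger_force: 25.0
```

Emit:
shift_gripper --motion '[{"d": [0.0375,0.05,0]},{"d": [0.0775,0.1,0]},{"d": [0.115,0.15,0]},{"d": [0.1525,0.2,0]},{"d": [0.1925,0.25,0]}]'

```text
clock: 14.45
eef_pos: [534.5, 46.9, 134.5]
eef_rot: [-3.141, -0.002, 2.787]
wrist_force: [-0.2, 0.0, -2.9]
finger_gap: 57.2
finger_force: 25.0
```

Emit:
shift_gripper --motion '[{"d": [0.0375,0.05,0]},{"d": [0.0775,0.1,0]},{"d": [0.115,0.15,0]},{"d": [0.1525,0.2,0]},{"d": [0.1925,0.25,0]}]'

```text
clock: 14.95
eef_pos: [496.9, 167.1, 134.5]
eef_rot: [-3.141, -0.002, 2.787]
wrist_force: [0.4, 0.1, -2.5]
finger_gap: 57.3
finger_force: 25.0
```

Emit:
shift_gripper --motion '[{"d": [0.0375,0.05,0]},{"d": [0.075,0.1,0]},{"d": [0.1075,0.145,0]},{"d": [0.13,0.1725,0]},{"d": [0.1438,0.1913,0]}]'

```text
clock: 15.45
eef_pos: [470.0, 258.2, 134.8]
eef_rot: [-3.141, -0.001, 2.788]
wrist_force: [-0.0, 0.6, -2.3]
finger_gap: 57.4
finger_force: 25.0
```

Emit:
shift_gripper --motion '[{},{}]'

```text
clock: 15.65
eef_pos: [471.2, 256.7, 135.2]
eef_rot: [-3.141, -0.0, 2.787]
wrist_force: [-0.4, -1.4, -2.5]
finger_gap: 57.6
finger_force: 25.0
```

```bash
python3 go.py 472.6 257.2 33 2.787
```

```text
clock 15.7 d [ -1.1   0.9 102.2] rot [-0. -0. -0.] dist 102
```

Converted, 90 mm / 400 = 0.225, 80 mm / 400 = 0.2.

Emit:
shift_gripper --motion '[{"d": [-0.0025,0.0025,0.05]},{"d": [-0.0025,0.0025,0.1125]},{"d": [-0.0025,0.0025,0.1625]},{"d": [-0.0025,0.0025,0.2]},{"d": [-0.0025,0.0025,0.225]}]'

```text
clock: 16.15
eef_pos: [472.5, 256.8, 44.3]
eef_rot: [-3.141, -0.001, 2.786]
wrist_force: [-0.7, -0.2, -1.9]
finger_gap: 57.3
finger_force: 25.0
```

Emit:
shift_gripper --motion '[{"d": [0,0,0.01]},{"d": [0,0,0.02]},{"d": [0,0,0.025]},{"d": [0,0,0.0275]},{"d": [0,0,0.0288]}]'

```text
clock: 16.65
eef_pos: [472.7, 257.8, 34.3]
eef_rot: [3.141, 0.0, 2.787]
wrist_force: [-0.1, -0.0, -2.3]
finger_gap: 57.3
finger_force: 25.0
```

Emit:
shift_gripper --motion '[{}]'

```text
clock: 16.75
eef_pos: [472.7, 257.8, 34.2]
eef_rot: [3.141, 0.0, 2.787]
wrist_force: [0.3, -0.2, -2.7]
finger_gap: 57.1
finger_force: 25.0
```

```bash
python3 go.py 472.6 257.2 33 2.787
```

```text
clock 16.8 d [-0.2 -0.6  1.2] rot [ 0.  0. -0.] dist 1
```

Converted, 1.5 mm / 400 = 0.0038, 1 mm / 400 = 0.0025.

Emit:
shift_gripper --motion '[{"d": [0,-0.0013,0.0013]},{"d": [0,-0.0013,0.0025]},{"d": [0,-0.0013,0.0038]},{"d": [0,-0.0013,0.0038]}]'

```text
clock: 17.15
eef_pos: [472.4, 257.3, 32.8]
eef_rot: [3.141, 0.0, 2.787]
wrist_force: [-2.7, -1.4, 3.7]
finger_gap: 57.8
finger_force: 25.0
```

Emit:
shift_gripper --motion '[{},{},{},{},{}]' --jaw 86

```text
clock: 17.65
eef_pos: [472.4, 257.3, 32.4]
eef_rot: [-3.142, 0.0, 2.787]
wrist_force: [0.9, -0.3, -0.2]
finger_gap: 86.0
finger_force: 0.0
```

Emit:
shift_gripper --motion '[{"d": [0,0,-0.025]},{"d": [0,0,-0.0625]},{"d": [0,0,-0.1125]},{"d": [0,0,-0.175]},{"d": [0,0,-0.25]}]'

```text
clock: 18.15
eef_pos: [472.0, 257.1, 133.7]
eef_rot: [-3.141, -0.001, 2.787]
wrist_force: [-0.1, 1.2, 0.1]
finger_gap: 85.9
finger_force: 0.0
```

Emit:
shift_gripper --motion '[{"d": [0,0,-0.025],"rot": [0,0,0.0382]},{"d": [0,0,-0.05],"rot": [0,0,0.0764]},{"d": [0,0,-0.0625],"rot": [0,0,0.1146]},{"d": [0,0,-0.0625],"rot": [0,0,0.1528]},{"d": [0,0,-0.0625],"rot": [0,0,0.191]}]' --jaw 75

```text
clock: 18.65
eef_pos: [472.5, 257.3, 158.4]
eef_rot: [3.141, 0.0, 2.182]
wrist_force: [0.5, 0.6, -0.1]
finger_gap: 75.1
finger_force: 0.0
```

Emit:
shift_gripper --motion '[{"rot": [0,0,0.0382]},{"rot": [0,0,0.0764]},{"rot": [0,0,0.1146]},{"rot": [0,0,0.1528]},{"rot": [0,0,0.1821]}]'

```text
clock: 19.15
eef_pos: [472.4, 257.3, 158.3]
eef_rot: [3.141, -0.0, 1.61]
wrist_force: [0.3, 0.3, 0.3]
finger_gap: 75.0
finger_force: 0.0
```

Emit:
shift_gripper --motion '[{},{}]'

```text
clock: 19.35
eef_pos: [472.4, 257.3, 157.9]
eef_rot: [3.141, -0.0, 1.618]
wrist_force: [0.3, -0.3, -0.5]
finger_gap: 75.1
finger_force: 0.0
```

```bash
python3 go.py 638.4 135.7 160 1.615
```

```text
clock 19.4 d [-129.2  160.1   -2.1] rot [ 0.    -0.     0.003] dist 206
```

Converted, 80 mm / 400 = 0.2, -65 mm / 400 = -0.1625.

Emit:
shift_gripper --motion '[{"d": [-0.0325,0.04,0]},{"d": [-0.065,0.08,0]},{"d": [-0.0975,0.12,0]},{"d": [-0.13,0.16,0]},{"d": [-0.1625,0.2,0]}]'

```text
clock: 19.85
eef_pos: [555.8, 195.3, 157.7]
eef_rot: [3.141, -0.0, 1.618]
wrist_force: [-0.5, 0.2, 0.0]
finger_gap: 74.9
finger_force: 0.0
```

Emit:
shift_gripper --motion '[{"d": [-0.0325,0.04,0]},{"d": [-0.065,0.08,0]},{"d": [-0.0975,0.12,0]},{"d": [-0.13,0.16,0]},{"d": [-0.1605,0.2,0]}]'

```text
clock: 20.35
eef_pos: [638.5, 134.6, 157.6]
eef_rot: [-3.142, 0.0, 1.617]
wrist_force: [0.4, 0.3, 0.4]
finger_gap: 74.9
finger_force: 0.0
```

Emit:
shift_gripper --motion '[{},{}]'

```text
clock: 20.55
eef_pos: [637.7, 135.2, 157.2]
eef_rot: [-3.141, -0.0, 1.616]
wrist_force: [-0.4, 0.0, 0.9]
finger_gap: 75.0
finger_force: 0.0
```

```bash
python3 go.py 638.4 135.7 31 1.615
```

Run:
```python
from meas import *
p,d=manip.camera("top"); p=p[:,:,::-1].copy(); cv2.imwrite("pics/t2.png",p)
print("hex"); measure("top",p,d,386,192,24,14,40)
print("jar"); measure("top",p,d,208,242,76,62,90,25)
```

```text
clock 20.6 d [  0.4   0.8 126.2] rot [-0.001 -0.     0.001] dist 126
hex
  rect c [ 605.4 -167. ] size [88.8 99.5] ang 22.9 circ [ 605.  -166.7] 50.3 mean [ 605.1 -166.6] n 1134 edge4 0.114 (0.07) edge6 -0.126 (0.85)
jar
  rect c [473.9 264.3] size [56.1 39.5] ang 1.2 circ [474.2 257.7] 28.5 mean [475.6 263.6] n 332 edge4 -0.117 (0.38) edge6 0.075 (0.07)
```

View pics/t2.png

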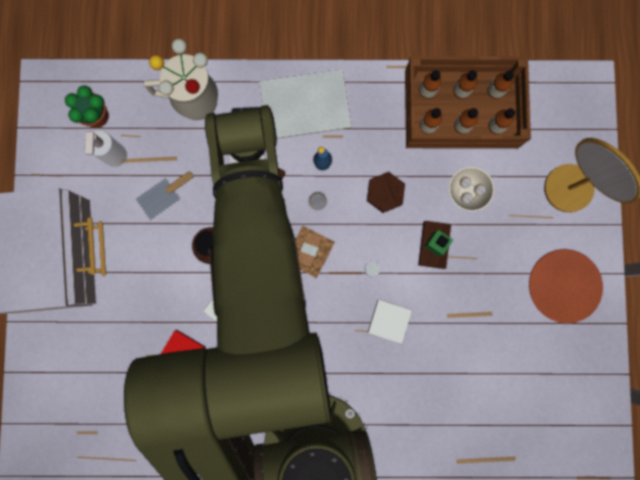

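The jar stands on the round plinth (partly hidden at (205,245)). The hex plinth is bare at (386,192), centred at (605.1, -166.7), edges -0.125 rad.

Emit:
shift_gripper --motion '[{"d": [0.0013,0.002,0.05]},{"d": [0.0013,0.002,0.1125]},{"d": [0.0013,0.002,0.1625]},{"d": [0.0013,0.002,0.2]},{"d": [0.0013,0.002,0.225]}]'

```text
clock: 21.1
eef_pos: [638.2, 136.2, 66.6]
eef_rot: [-3.141, 0.0, 1.616]
wrist_force: [1.1, 0.7, -0.1]
finger_gap: 75.0
finger_force: 0.0
```

Emit:
shift_gripper --motion '[{"d": [0,0,0.025]},{"d": [0,0,0.05]},{"d": [0,0,0.07]},{"d": [0,0,0.0825]},{"d": [0,0,0.0888]}]'

```text
clock: 21.6
eef_pos: [638.6, 135.7, 31.5]
eef_rot: [-3.141, 0.0, 1.615]
wrist_force: [-0.4, -0.5, -0.1]
finger_gap: 75.1
finger_force: 0.0
```

Emit:
shift_gripper --motion '[{},{},{},{},{}]' --jaw 35 --force 25

```text
clock: 22.1
eef_pos: [639.0, 135.8, 32.4]
eef_rot: [3.141, -0.0, 1.615]
wrist_force: [1.2, 0.5, 1.8]
finger_gap: 47.8
finger_force: 25.0
```

Emit:
shift_gripper --motion '[{},{},{}]'

```text
clock: 22.4
eef_pos: [639.0, 135.8, 32.3]
eef_rot: [3.141, -0.0, 1.615]
wrist_force: [1.3, -1.3, 5.1]
finger_gap: 47.7
finger_force: 25.0
```

Emit:
shift_gripper --motion '[{"d": [0,0,-0.0125]},{"d": [0,0,-0.05]},{"d": [0,0,-0.1125]},{"d": [0,0,-0.175]},{"d": [0,0,-0.2375]}]'

```text
clock: 22.9
eef_pos: [638.5, 135.8, 128.8]
eef_rot: [-3.142, -0.0, 1.615]
wrist_force: [0.2, -0.8, -2.5]
finger_gap: 48.1
finger_force: 25.0
```

Emit:
shift_gripper --motion '[{"d": [0,0,-0.0625]},{"d": [0,0,-0.125]},{"d": [0,0,-0.1625]},{"d": [0,0,-0.175]},{"d": [0,0,-0.175]}]'

```text
clock: 23.4
eef_pos: [638.6, 135.8, 197.0]
eef_rot: [3.141, -0.0, 1.615]
wrist_force: [0.3, 0.1, -2.5]
finger_gap: 47.6
finger_force: 25.0
```

```bash
python3 go.py 605.1 -166.7 197 1.969
```

```text
clock 23.4 d [-300.7  -46.8    0. ] rot [ 0.    -0.    -0.354] dist 304
```

Converted, -92 mm / 400 = -0.23, -68 mm / 400 = -0.17.

Emit:
shift_gripper --motion '[{"d": [-0.02,-0.0025,0]},{"d": [-0.06,-0.01,0]},{"d": [-0.1125,-0.0175,0]},{"d": [-0.17,-0.0263,0]},{"d": [-0.23,-0.035,0]}]'

```text
clock: 23.9
eef_pos: [628.1, 41.2, 196.1]
eef_rot: [-3.14, 0.0, 1.614]
wrist_force: [1.0, 0.1, -2.5]
finger_gap: 47.9
finger_force: 25.0
```

Emit:
shift_gripper --motion '[{"d": [-0.0625,-0.01,0]},{"d": [-0.125,-0.02,0]},{"d": [-0.1875,-0.03,0]},{"d": [-0.25,-0.04,0]},{"d": [-0.3125,-0.05,0]}]'

```text
clock: 24.4
eef_pos: [613.3, -84.8, 196.2]
eef_rot: [-3.14, -0.0, 1.614]
wrist_force: [0.2, 0.7, -1.8]
finger_gap: 47.8
finger_force: 25.0
```

Emit:
shift_gripper --motion '[{"d": [-0.0625,-0.01,0]},{"d": [-0.12,-0.0175,0]},{"d": [-0.165,-0.025,0]},{"d": [-0.195,-0.03,0]},{"d": [-0.2088,-0.0325,0]}]'

```text
clock: 24.9
eef_pos: [604.6, -167.7, 196.6]
eef_rot: [-3.141, -0.0, 1.614]
wrist_force: [-0.1, 0.4, -2.4]
finger_gap: 48.2
finger_force: 25.0
```

Emit:
shift_gripper --motion '[{"rot": [0,0,-0.0223]},{"rot": [0,0,-0.0446]},{"rot": [0,0,-0.0668]},{"rot": [0,0,-0.0891]},{"rot": [0,0,-0.1127]}]'

```text
clock: 25.4
eef_pos: [605.0, -165.9, 196.8]
eef_rot: [-3.142, -0.0, 1.973]
wrist_force: [-0.7, 0.1, -0.6]
finger_gap: 47.6
finger_force: 25.0
```

Emit:
shift_gripper --motion '[{"d": [0,0,0.0625]},{"d": [0,0,0.125]},{"d": [0,0,0.1875]},{"d": [0,0,0.225]},{"d": [0,0,0.225]}]'

```text
clock: 25.9
eef_pos: [604.2, -165.9, 105.0]
eef_rot: [-3.139, -0.002, 1.969]
wrist_force: [0.7, -0.2, -1.7]
finger_gap: 47.6
finger_force: 25.0
```

```bash
python3 go.py 605.1 -166.7 33 1.969
```

```text
clock 25.9 d [-1.1  0.5 72. ] rot [-0.003 -0.002  0.   ] dist 72
```

Converted, 68 mm / 400 = 0.17, 64 mm / 400 = 0.16.

Emit:
shift_gripper --motion '[{"d": [-0.0025,0.0005,0.05]},{"d": [-0.0025,0.0005,0.1]},{"d": [-0.0025,0.0005,0.1375]},{"d": [-0.0025,0.0005,0.16]},{"d": [-0.0025,0.0005,0.17]}]'

```text
clock: 26.4
eef_pos: [605.6, -167.3, 38.7]
eef_rot: [-3.141, -0.0, 1.969]
wrist_force: [0.8, -0.5, -1.8]
finger_gap: 47.6
finger_force: 25.0
```

Emit:
shift_gripper --motion '[{"d": [0,0,0.0025]},{"d": [0,0,0.005]},{"d": [0,0,0.0075]},{"d": [0,0,0.0075]}]'

```text
clock: 26.8
eef_pos: [605.7, -167.4, 36.3]
eef_rot: [3.141, 0.0, 1.969]
wrist_force: [-0.7, -1.1, -2.5]
finger_gap: 48.2
finger_force: 25.0
```

```bash
python3 go.py 605.1 -166.7 32.3 1.969
```

```text
clock 26.8 d [ 0.8 -0.3  4. ] rot [ 0.  0. -0.] dist 4
```

Converted, 4.3 mm / 400 = 0.0108, 4 mm / 400 = 0.01.

Emit:
shift_gripper --motion '[{"d": [0.0018,0,0.0025]},{"d": [0.0018,0,0.005]},{"d": [0.0018,0,0.0075]},{"d": [0.0018,0,0.01]},{"d": [0.0018,0,0.0108]}]'

```text
clock: 27.3
eef_pos: [605.3, -166.7, 32.3]
eef_rot: [3.142, 0.0, 1.969]
wrist_force: [-5.8, 1.8, 8.3]
finger_gap: 47.8
finger_force: 25.0
```

Emit:
shift_gripper --motion '[{},{},{},{},{}]' --jaw 75

```text
clock: 27.8
eef_pos: [605.3, -166.7, 31.6]
eef_rot: [-3.142, -0.0, 1.969]
wrist_force: [0.2, -0.5, -0.6]
finger_gap: 74.6
finger_force: 0.0
```

Emit:
shift_gripper --motion '[{"d": [0,0,-0.025]},{"d": [0,0,-0.0625]},{"d": [0,0,-0.1125]},{"d": [0,0,-0.175]},{"d": [0,0,-0.25]}]'

```text
clock: 28.3
eef_pos: [605.1, -166.6, 133.5]
eef_rot: [-3.142, -0.0, 1.969]
wrist_force: [-0.9, -1.8, -0.1]
finger_gap: 75.0
finger_force: 0.0
```

Emit:
shift_gripper --motion '[{"d": [0,0,-0.0625],"rot": [0,0,0.0318]},{"d": [0,0,-0.125],"rot": [0,0,0.0637]},{"d": [0,0,-0.15],"rot": [0,0,0.0955]},{"d": [0,0,-0.15],"rot": [0,0,0.1273]},{"d": [0,0,-0.15],"rot": [0,0,0.1592]}]'

```text
clock: 28.8
eef_pos: [605.4, -166.8, 193.7]
eef_rot: [3.139, 0.0, 1.465]
wrist_force: [0.6, -0.2, 0.2]
finger_gap: 74.9
finger_force: 0.0
```

Emit:
shift_gripper --motion '[{"rot": [0,0,0.0318]},{"rot": [0,0,0.0637]},{"rot": [0,0,0.0955]},{"rot": [0,0,0.1273]},{"rot": [0,0,0.1557]}]'

```text
clock: 29.3
eef_pos: [605.3, -166.7, 193.3]
eef_rot: [3.14, -0.0, 0.976]
wrist_force: [-1.7, -0.1, 0.5]
finger_gap: 75.0
finger_force: 0.0
```

Emit:
shift_gripper --motion '[{},{}]'

```text
clock: 29.5
eef_pos: [605.3, -166.7, 192.6]
eef_rot: [3.141, -0.0, 0.983]
wrist_force: [0.5, 0.2, 0.1]
finger_gap: 74.9
finger_force: 0.0
```

```bash
python3 go.py 476.2 -283.7 192 0.98
```

```text
clock 29.5 d [-169.   -42.5    0.6] rot [ 0.001 -0.     0.003] dist 174
```

Converted, -85 mm / 400 = -0.2125, -68 mm / 400 = -0.17.

Emit:
shift_gripper --motion '[{"d": [-0.0425,-0.01,0]},{"d": [-0.085,-0.02,0]},{"d": [-0.1275,-0.0325,0]},{"d": [-0.17,-0.0425,0]},{"d": [-0.2125,-0.0525,0]}]'

```text
clock: 30.0
eef_pos: [539.1, -226.9, 191.8]
eef_rot: [3.141, -0.0, 0.979]
wrist_force: [1.0, 0.1, -0.4]
finger_gap: 74.8
finger_force: 0.0
```

Emit:
shift_gripper --motion '[{"d": [-0.0425,-0.01,0]},{"d": [-0.085,-0.02,0]},{"d": [-0.1275,-0.0325,0]},{"d": [-0.17,-0.0425,0]},{"d": [-0.21,-0.0533,0]}]'

```text
clock: 30.5
eef_pos: [474.8, -284.4, 191.6]
eef_rot: [-3.142, 0.0, 0.98]
wrist_force: [-0.5, -0.8, -0.0]
finger_gap: 75.0
finger_force: 0.0
```

Emit:
shift_gripper --motion '[{},{}]'

```text
clock: 30.7
eef_pos: [475.8, -283.7, 191.7]
eef_rot: [3.141, -0.0, 0.979]
wrist_force: [-0.7, 0.6, 0.6]
finger_gap: 74.9
finger_force: 0.0
```

```bash
python3 go.py 476.2 -283.7 33 0.975
```

Run:
```python
from meas import *
p,d=manip.camera("top"); p=p[:,:,::-1].copy(); cv2.imwrite("pics/t3.png",p)
print("sq"); measure("top",p,d,263,180,24,14,40)
print("jar"); measure("top",p,d,208,242,76,62,90,25)
print("round+jar"); measure("top",p,d,208,242,24,14,40,35)
print("candle"); measure("top",p,d,388,190,68,56,90,25)
```

```text
clock 30.7 d [  0.2   0.3 158.7] rot [ 0.    -0.     0.004] dist 159
sq
  rect c [635.8 133.1] size [85.7 84.6] ang 63.4 circ [635.  132.7] 56.8 mean [635.7 133.4] n 1188 edge4 -0.436 (0.85) edge6 0.093 (0.02)
jar
  rect c [474.  256.2] size [56.2 55.7] ang 1.1 circ [473.4 255.6] 29.6 mean [473.4 256. ] n 493 edge4 -0.075 (0.07) edge6 0.074 (0.12)
round+jar
  rect c [471.3 254.8] size [84.1 89. ] ang 52.9 circ [473.2 256.8] 45.4 mean [466.5 248. ] n 537 edge4 -0.583 (0.10) edge6 0.425 (0.15)
candle
  rect c [ 605.2 -166. ] size [47.2 50.3] ang 89.6 circ [ 603.8 -165.5] 27.1 mean [ 604.2 -165.8] n 369 edge4 0.079 (0.17) edge6 -0.107 (0.58)
```

View pics/t3.png

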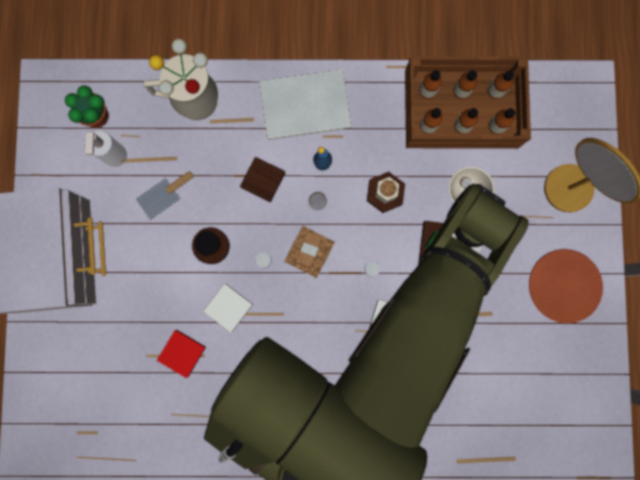

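Jar at (208,243) and candle at (388,188) are within 1.5 mm of centre. The square plinth is bare at (263,180), centred at (635.7, 133.2). Bottle next.

The rows are not in the units I measure in: shifts go in shares of 400 mm and turns go in shares of pi rad. I convert before sending: 110 mm / 400 = 0.275, 95 mm / 400 = 0.2375.

Emit:
shift_gripper --motion '[{"d": [0.0005,0.0008,0.0625]},{"d": [0.0005,0.0008,0.125]},{"d": [0.0005,0.0008,0.1875]},{"d": [0.0005,0.0008,0.2375]},{"d": [0.0005,0.0008,0.275]}]'

```text
clock: 31.25
eef_pos: [476.5, -282.6, 80.1]
eef_rot: [-3.14, -0.0, 0.981]
wrist_force: [0.3, -0.7, -0.0]
finger_gap: 75.0
finger_force: 0.0
```

Emit:
shift_gripper --motion '[{"d": [0,0,0.0375]},{"d": [0,0,0.07]},{"d": [0,0,0.095]},{"d": [0,0,0.11]},{"d": [0,0,0.12]}]'

```text
clock: 31.75
eef_pos: [476.4, -283.4, 33.3]
eef_rot: [-3.142, -0.0, 0.98]
wrist_force: [-0.6, 0.0, 0.2]
finger_gap: 74.7
finger_force: 0.0
```

Emit:
shift_gripper --motion '[{},{},{},{},{}]' --jaw 30 --force 25

```text
clock: 32.25
eef_pos: [476.6, -283.7, 34.1]
eef_rot: [3.141, -0.0, 0.98]
wrist_force: [0.8, -0.5, 2.1]
finger_gap: 44.1
finger_force: 25.0
```

Emit:
shift_gripper --motion '[{},{},{}]'

```text
clock: 32.55
eef_pos: [476.6, -283.7, 34.1]
eef_rot: [3.141, 0.0, 0.98]
wrist_force: [1.2, -0.3, 5.4]
finger_gap: 43.7
finger_force: 25.0
```

Emit:
shift_gripper --motion '[{"d": [0,0,-0.0125]},{"d": [0,0,-0.05]},{"d": [0,0,-0.1125]},{"d": [0,0,-0.175]},{"d": [0,0,-0.2375]}]'

```text
clock: 33.05
eef_pos: [476.1, -283.3, 130.5]
eef_rot: [-3.141, -0.0, 0.98]
wrist_force: [-0.4, -0.7, -1.7]
finger_gap: 43.9
finger_force: 25.0
```

Emit:
shift_gripper --motion '[{"d": [0,0,-0.0625]},{"d": [0,0,-0.125]},{"d": [0,0,-0.1625]},{"d": [0,0,-0.175]},{"d": [0,0,-0.175]}]'

```text
clock: 33.55
eef_pos: [476.3, -283.4, 199.3]
eef_rot: [3.141, -0.0, 0.98]
wrist_force: [-1.5, 0.5, -2.2]
finger_gap: 43.8
finger_force: 25.0
```

```bash
python3 go.py 635.7 133.2 197 1.113
```

```text
clock 33.5 d [434.8 -99.8   2.3] rot [ 0.001  0.    -0.133] dist 446
```

Converted, 92 mm / 400 = 0.23, 68 mm / 400 = 0.17.

Emit:
shift_gripper --motion '[{"d": [0.02,-0.005,0]},{"d": [0.06,-0.015,0]},{"d": [0.1125,-0.025,0]},{"d": [0.17,-0.04,0]},{"d": [0.23,-0.0525,0]}]'

```text
clock: 34.05
eef_pos: [510.3, -193.2, 197.9]
eef_rot: [-3.14, 0.0, 0.98]
wrist_force: [0.1, 0.1, -1.5]
finger_gap: 43.7
finger_force: 25.0
```

Emit:
shift_gripper --motion '[{"d": [0.065,-0.015,0]},{"d": [0.13,-0.03,0]},{"d": [0.195,-0.045,0]},{"d": [0.26,-0.06,0]},{"d": [0.325,-0.075,0]}]'

```text
clock: 34.55
eef_pos: [557.7, -68.3, 197.9]
eef_rot: [-3.14, 0.0, 0.981]
wrist_force: [0.2, 0.4, -1.9]
finger_gap: 43.8
finger_force: 25.0
```

Emit:
shift_gripper --motion '[{"d": [0.065,-0.015,0]},{"d": [0.13,-0.03,0]},{"d": [0.195,-0.045,0]},{"d": [0.26,-0.06,0]},{"d": [0.325,-0.075,0]}]'

```text
clock: 35.05
eef_pos: [604.9, 56.5, 197.8]
eef_rot: [-3.14, 0.001, 0.981]
wrist_force: [0.1, -0.2, -1.1]
finger_gap: 43.5
finger_force: 25.0
```

Emit:
shift_gripper --motion '[{"d": [0.0625,-0.015,0]},{"d": [0.12,-0.0275,0]},{"d": [0.165,-0.0375,0]},{"d": [0.195,-0.045,0]},{"d": [0.2075,-0.0475,0]}]'

```text
clock: 35.55
eef_pos: [635.3, 135.2, 197.9]
eef_rot: [-3.141, 0.001, 0.981]
wrist_force: [-0.4, 0.8, -1.1]
finger_gap: 44.0
finger_force: 25.0
```

Emit:
shift_gripper --motion '[{"rot": [0,0,-0.0127]},{"rot": [0,0,-0.0255]},{"rot": [0,0,-0.0382]},{"rot": [0,0,-0.0423]},{"rot": [0,0,-0.0423]}]'

```text
clock: 36.05
eef_pos: [635.5, 133.3, 198.6]
eef_rot: [-3.141, 0.0, 1.112]
wrist_force: [0.3, -0.2, -2.2]
finger_gap: 44.0
finger_force: 25.0
```

Emit:
shift_gripper --motion '[{"d": [0,0,0.0625]},{"d": [0,0,0.125]},{"d": [0,0,0.1875]},{"d": [0,0,0.225]},{"d": [0,0,0.225]}]'

```text
clock: 36.55
eef_pos: [634.8, 133.2, 106.6]
eef_rot: [-3.139, 0.002, 1.112]
wrist_force: [-0.4, 0.5, -0.8]
finger_gap: 43.8
finger_force: 25.0
```

```bash
python3 go.py 635.7 133.2 34 1.113
```

```text
clock 36.5 d [ 0.4  0.8 72.6] rot [-0.003  0.002 -0.001] dist 73
```

Converted, 68 mm / 400 = 0.17, 64 mm / 400 = 0.16.

Emit:
shift_gripper --motion '[{"d": [0,0,0.05]},{"d": [0,0,0.1]},{"d": [0,0,0.1375]},{"d": [0,0,0.16]},{"d": [0,0,0.17]}]'

```text
clock: 37.05
eef_pos: [635.7, 133.5, 40.4]
eef_rot: [-3.141, 0.0, 1.113]
wrist_force: [0.4, 0.1, -2.3]
finger_gap: 43.6
finger_force: 25.0
```

Emit:
shift_gripper --motion '[{"d": [0,0,0.0013]},{"d": [0,0,0.0025]},{"d": [0,0,0.0025]}]'

```text
clock: 37.35
eef_pos: [636.0, 133.6, 40.4]
eef_rot: [3.141, -0.001, 1.113]
wrist_force: [0.8, -0.3, -1.5]
finger_gap: 43.7
finger_force: 25.0
```

```bash
python3 go.py 635.7 133.2 33.8 1.113
```

```text
clock 37.4 d [-0.4 -0.1  6.6] rot [ 0.001 -0.001 -0.   ] dist 7
```

Converted, 6.7 mm / 400 = 0.0168, 6 mm / 400 = 0.015.

Emit:
shift_gripper --motion '[{"d": [-0.0008,0,0.005]},{"d": [-0.0008,0,0.01]},{"d": [-0.0008,0,0.0125]},{"d": [-0.0008,0,0.015]},{"d": [-0.0008,0,0.0168]}]'

```text
clock: 37.85
eef_pos: [635.6, 133.2, 34.1]
eef_rot: [3.141, -0.0, 1.113]
wrist_force: [-9.0, -2.1, 15.0]
finger_gap: 44.3
finger_force: 25.0
```

Emit:
shift_gripper --motion '[{},{},{},{},{}]' --jaw 75

```text
clock: 38.35
eef_pos: [635.5, 133.2, 32.9]
eef_rot: [-3.142, 0.0, 1.113]
wrist_force: [0.3, -0.3, 0.0]
finger_gap: 74.6
finger_force: 0.0
```

Emit:
shift_gripper --motion '[{"d": [0,0,-0.025]},{"d": [0,0,-0.0625]},{"d": [0,0,-0.1125]},{"d": [0,0,-0.175]},{"d": [0,0,-0.25]}]'

```text
clock: 38.85
eef_pos: [635.4, 133.1, 134.9]
eef_rot: [3.142, -0.0, 1.113]
wrist_force: [0.2, 0.5, -0.3]
finger_gap: 75.3
finger_force: 0.0
```

Emit:
shift_gripper --motion '[{"d": [0,0,-0.0625],"rot": [0,0,0.0318]},{"d": [0,0,-0.125],"rot": [0,0,0.0637]},{"d": [0,0,-0.15],"rot": [0,0,0.0955]},{"d": [0,0,-0.15],"rot": [0,0,0.1273]},{"d": [0,0,-0.15],"rot": [0,0,0.1592]}]'

```text
clock: 39.35
eef_pos: [635.7, 133.2, 195.1]
eef_rot: [3.141, -0.002, 0.609]
wrist_force: [-1.9, 0.7, 0.2]
finger_gap: 74.9
finger_force: 0.0
```

Emit:
shift_gripper --motion '[{"rot": [0,0,0.0318]},{"rot": [0,0,0.0637]},{"rot": [0,0,0.0955]},{"rot": [0,0,0.1273]},{"rot": [0,0,0.1592]}]'

```text
clock: 39.85
eef_pos: [635.6, 133.2, 194.6]
eef_rot: [-3.142, -0.002, 0.109]
wrist_force: [0.2, 0.8, -0.1]
finger_gap: 75.3
finger_force: 0.0
```

Emit:
shift_gripper --motion '[{"rot": [0,0,0.0318]},{"rot": [0,0,0.0637]},{"rot": [0,0,0.0955]},{"rot": [0,0,0.1273]},{"rot": [0,0,0.1487]}]'

```text
clock: 40.35
eef_pos: [635.6, 133.2, 194.6]
eef_rot: [-3.141, -0.001, -0.358]
wrist_force: [0.0, 0.4, -1.0]
finger_gap: 75.2
finger_force: 0.0
```

Emit:
shift_gripper --motion '[{},{}]'

```text
clock: 40.55
eef_pos: [635.6, 133.2, 194.0]
eef_rot: [-3.141, -0.001, -0.352]
wrist_force: [0.9, 0.3, 0.1]
finger_gap: 74.7
finger_force: 0.0
```

```bash
python3 go.py 460.9 18 150 -0.354
```

Run:
```python
from meas import *
p,d=manip.camera("top"); p=p[:,:,::-1].copy(); cv2.imwrite("pics/t4.png",p)
print("obl"); measure("top",p,d,435,245,24,14,40)
```

```text
clock 40.5 d [-124.2  168.4   44. ] rot [-0.    -0.001  0.002] dist 214
obl
  rect c [ 477.1 -283.5] size [ 67.7 110.4] ang 82.6 circ [ 477.4 -283.4] 63.4 mean [ 476.8 -283.8] n 1274 edge4 -0.124 (0.95) edge6 -0.151 (0.24)
```

Converted, 84 mm / 400 = 0.21, 67 mm / 400 = 0.1675.

Emit:
shift_gripper --motion '[{"d": [-0.03,0.0425,0]},{"d": [-0.0625,0.085,0]},{"d": [-0.0925,0.125,0]},{"d": [-0.125,0.1675,0]},{"d": [-0.155,0.21,0]}]'

```text
clock: 41.1
eef_pos: [547.5, 75.5, 193.3]
eef_rot: [-3.141, -0.0, -0.352]
wrist_force: [-0.2, 0.7, 0.3]
finger_gap: 74.7
finger_force: 0.0
```

Emit:
shift_gripper --motion '[{"d": [-0.03,0.0425,0.02]},{"d": [-0.0625,0.085,0.04]},{"d": [-0.0925,0.125,0.06]},{"d": [-0.125,0.1675,0.085]},{"d": [-0.1555,0.211,0.11]}]'

```text
clock: 41.6
eef_pos: [459.9, 18.0, 149.0]
eef_rot: [-3.141, -0.001, -0.352]
wrist_force: [-0.1, 0.3, -0.3]
finger_gap: 74.9
finger_force: 0.0
```

Emit:
shift_gripper --motion '[{},{}]'

```text
clock: 41.8
eef_pos: [461.1, 18.3, 149.7]
eef_rot: [-3.141, -0.001, -0.354]
wrist_force: [-0.0, 0.2, -0.8]
finger_gap: 75.1
finger_force: 0.0
```

```bash
python3 go.py 460.9 18 12 -0.354
```

```text
clock 41.8 d [-1.000e-01  4.000e-01  1.377e+02] rot [-0.    -0.001  0.   ] dist 138
```

Converted, 95 mm / 400 = 0.2375, 85 mm / 400 = 0.2125.

Emit:
shift_gripper --motion '[{"d": [0,0.0008,0.0625]},{"d": [0,0.0008,0.125]},{"d": [0,0.0008,0.175]},{"d": [0,0.0008,0.2125]},{"d": [0,0.0008,0.2375]}]'

```text
clock: 42.3
eef_pos: [461.2, 18.5, 53.4]
eef_rot: [-3.142, 0.0, -0.353]
wrist_force: [-0.2, -0.1, -0.1]
finger_gap: 74.9
finger_force: 0.0
```

Emit:
shift_gripper --motion '[{"d": [0,0,0.03]},{"d": [0,0,0.06]},{"d": [0,0,0.085]},{"d": [0,0,0.0975]},{"d": [0,0,0.105]}]'

```text
clock: 42.8
eef_pos: [460.5, 18.1, 11.5]
eef_rot: [3.141, 0.0, -0.354]
wrist_force: [-0.1, 1.0, -0.1]
finger_gap: 74.9
finger_force: 0.0
```

Emit:
shift_gripper --motion '[{},{},{},{},{}]' --jaw 20 --force 20

```text
clock: 43.3
eef_pos: [460.6, 18.0, 12.1]
eef_rot: [-3.141, -0.0, -0.354]
wrist_force: [0.5, 0.0, -1.1]
finger_gap: 38.3
finger_force: 0.0
```

Emit:
shift_gripper --motion '[{},{},{}]'

```text
clock: 43.6
eef_pos: [460.6, 18.0, 12.1]
eef_rot: [-3.142, -0.0, -0.354]
wrist_force: [-0.4, 0.3, 3.5]
finger_gap: 35.8
finger_force: 20.0
```

Emit:
shift_gripper --motion '[{"d": [0,0,-0.0125]},{"d": [0,0,-0.05]},{"d": [0,0,-0.1125]},{"d": [0,0,-0.175]},{"d": [0,0,-0.2375]}]'

```text
clock: 44.1
eef_pos: [460.2, 18.1, 108.0]
eef_rot: [3.141, 0.0, -0.354]
wrist_force: [-0.2, 0.4, -1.3]
finger_gap: 35.6
finger_force: 20.0
```

```bash
python3 go.py 477 -283.6 107 -0.127
```

```text
clock 44.1 d [120.4 277.1   1. ] rot [ 0.     0.    -0.227] dist 302
```

Converted, 85 mm / 400 = 0.2125, 62 mm / 400 = 0.155.

Emit:
shift_gripper --motion '[{"d": [0.0075,0.02,0]},{"d": [0.025,0.055,0]},{"d": [0.045,0.1025,0]},{"d": [0.0675,0.155,0]},{"d": [0.0925,0.2125,0]}]'

```text
clock: 44.6
eef_pos: [465.1, -75.5, 105.8]
eef_rot: [3.141, 0.002, -0.354]
wrist_force: [0.8, -0.6, -1.3]
finger_gap: 35.8
finger_force: 20.0
```

Emit:
shift_gripper --motion '[{"d": [0.025,0.0575,0]},{"d": [0.05,0.115,0]},{"d": [0.075,0.1725,0]},{"d": [0.1,0.23,0]},{"d": [0.125,0.2875,0]}]'

```text
clock: 45.1
eef_pos: [472.0, -201.0, 105.6]
eef_rot: [-3.141, 0.002, -0.354]
wrist_force: [0.2, 0.3, -2.4]
finger_gap: 36.0
finger_force: 20.0
```

Emit:
shift_gripper --motion '[{"d": [0.025,0.0575,0]},{"d": [0.0475,0.11,0]},{"d": [0.065,0.1525,0]},{"d": [0.0775,0.18,0]},{"d": [0.0835,0.1925,0]}]'

```text
clock: 45.6
eef_pos: [477.1, -284.3, 106.4]
eef_rot: [-3.141, 0.001, -0.355]
wrist_force: [0.2, -0.4, -1.7]
finger_gap: 36.0
finger_force: 20.0
```

Emit:
shift_gripper --motion '[{"rot": [0,0,-0.0191]},{"rot": [0,0,-0.0382]},{"rot": [0,0,-0.0573]},{"rot": [0,0,-0.0723]},{"rot": [0,0,-0.0723]}]'

```text
clock: 46.1
eef_pos: [477.5, -283.0, 106.8]
eef_rot: [-3.141, 0.0, -0.126]
wrist_force: [-0.5, 0.9, -0.5]
finger_gap: 35.9
finger_force: 20.0
```

Emit:
shift_gripper --motion '[{"d": [0,0,0.05]},{"d": [0,0,0.1]},{"d": [0,0,0.1375]},{"d": [0,0,0.155]},{"d": [0,0,0.165]}]'

```text
clock: 46.6
eef_pos: [477.4, -283.3, 40.6]
eef_rot: [-3.141, 0.001, -0.128]
wrist_force: [-0.0, -1.0, -1.3]
finger_gap: 35.9
finger_force: 20.0
```

Emit:
shift_gripper --motion '[{},{}]'

```text
clock: 46.8
eef_pos: [477.7, -283.7, 41.6]
eef_rot: [3.141, -0.001, -0.127]
wrist_force: [0.7, -0.7, -1.3]
finger_gap: 35.9
finger_force: 20.0
```

```bash
python3 go.py 477 -283.6 32.1 -0.127
```

```text
clock 46.8 d [-0.7  0.   9.5] rot [ 0.    -0.001 -0.   ] dist 10
```

Lower, release, retreat towards the base so that the view is clear.

Converted, 9.5 mm / 400 = 0.0238, 9 mm / 400 = 0.0225.

Emit:
shift_gripper --motion '[{"d": [-0.0013,0,0.01]},{"d": [-0.0013,0,0.015]},{"d": [-0.0013,0,0.02]},{"d": [-0.0013,0,0.0225]},{"d": [-0.0013,0,0.0238]}]'

```text
clock: 47.3
eef_pos: [476.9, -283.5, 32.1]
eef_rot: [3.142, 0.0, -0.127]
wrist_force: [-6.8, 4.7, 13.9]
finger_gap: 35.3
finger_force: 20.0
```

Emit:
shift_gripper --motion '[{"d": [0,0,0.0008]},{"d": [0,0,0.0008]},{},{},{}]' --jaw 70

```text
clock: 47.8
eef_pos: [476.9, -283.5, 31.4]
eef_rot: [3.142, -0.0, -0.127]
wrist_force: [-0.8, -0.8, 0.5]
finger_gap: 69.2
finger_force: 0.0
```

Emit:
shift_gripper --motion '[{"d": [0,0,-0.025]},{"d": [0,0,-0.0625]},{"d": [0,0,-0.1125]},{"d": [0,0,-0.175]},{"d": [0,0,-0.25]}]'

```text
clock: 48.3
eef_pos: [476.7, -283.4, 133.4]
eef_rot: [3.142, -0.0, -0.127]
wrist_force: [0.1, -0.2, -0.3]
finger_gap: 70.2
finger_force: 0.0
```

Emit:
shift_gripper --motion '[{"d": [0,0,-0.0625]},{"d": [0,0,-0.125]},{"d": [-0.05,0.025,-0.15]},{"d": [-0.1,0.1,-0.15]},{"d": [-0.15,0.175,-0.15]}]'

```text
clock: 48.8
eef_pos: [408.0, -345.8, 193.5]
eef_rot: [3.14, -0.002, -0.126]
wrist_force: [-0.1, -0.1, -0.0]
finger_gap: 70.0
finger_force: 0.0
```

Emit:
shift_gripper --motion '[{"d": [-0.05,0.1,0]},{"d": [-0.1,0.2,0]},{"d": [-0.15,0.3,0]},{"d": [-0.2,0.4,0]},{"d": [-0.25,0.5,0]}]'

```text
clock: 49.3
eef_pos: [282.6, -532.4, 193.2]
eef_rot: [3.14, -0.001, -0.127]
wrist_force: [0.8, -0.0, -0.5]
finger_gap: 70.1
finger_force: 0.0
```

Run:
```python
from meas import *
p,d=manip.camera("top"); p=p[:,:,::-1].copy(); cv2.imwrite("pics/t5.png",p)
q,_=manip.camera("scene"); cv2.imwrite("pics/s5.png",q[:,:,::-1])
for nm,u,v,z,a,b in [("jar",208,242,76,62,90),("bottle",264,176,82,70,130),("candle",388,190,68,56,90),("carton",437,243,74,60,90),("vase",322,158,60,15,150)]:
    print(nm); measure("top",p,d,u,v,z,a,b,25)
print("vase before"); measure("top",p,np.load("pics/top0.npy"),322,158,60,15,150,25)
```

```text
jar
  rect c [474.  256.2] size [56.2 55.7] ang 1.1 circ [473.4 255.9] 29.4 mean [473.2 256. ] n 495 edge4 -0.078 (0.07) edge6 -0.031 (0.06)
bottle
  rect c [631.9 132.4] size [45.6 45.4] ang 63.4 circ [632.4 131.2] 29.4 mean [632.  132.5] n 360 edge4 -0.417 (0.71) edge6 -0.191 (0.05)
candle
  rect c [ 604. -166.] size [47.2 52.7] ang 89.6 circ [ 603.7 -165.4] 27.1 mean [ 603.6 -165.8] n 373 edge4 0.037 (0.14) edge6 -0.107 (0.77)
carton
  rect c [ 477.2 -281.5] size [38.8 77.6] ang 81.8 circ [ 477.9 -281. ] 41.2 mean [ 476.9 -281.6] n 537 edge4 -0.123 (0.89) edge6 -0.161 (0.40)
vase
  rect c [677.1 -12.8] size [45.5 50.9] ang 59.7 circ [678.7 -10.4] 28.3 mean [677.4 -11.7] n 325 edge4 -0.597 (0.17) edge6 -0.330 (0.08)
vase before
  rect c [679.9 -12.8] size [53.4 42.9] ang 0.2 circ [679.5 -12.8] 28.0 mean [677.6 -12.1] n 331 edge4 -0.477 (0.15) edge6 -0.463 (0.22)
```

View pics/t5.png

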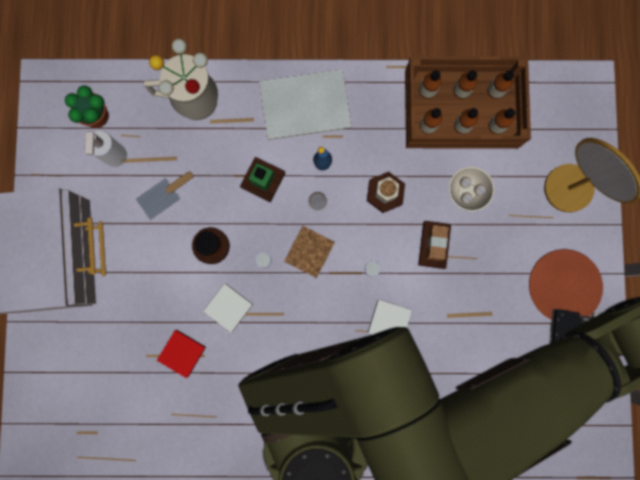

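View pics/s5.png

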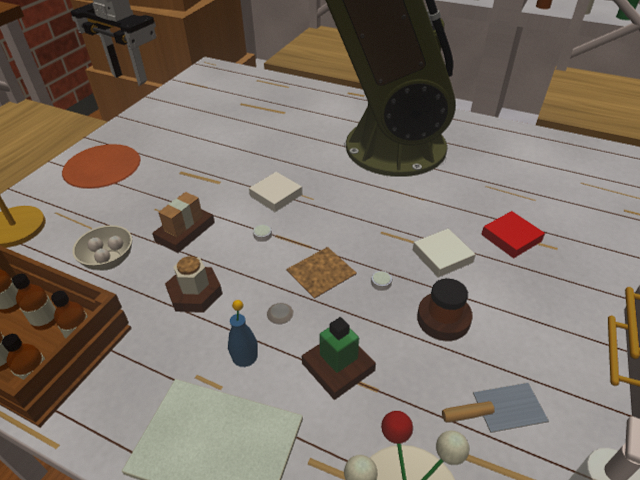

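Top view: carton (435,243), bottle (262,175), candle (387,190) and jar (208,243) all stand on their own plinths. The mat is empty and the vase unmoved at (322,158); the scene view agrees, and everything is upright. The bottle reads 3.7 mm off centre, so I'll check it from the second camera before handing in.

Run:
```python
from meas import *
p,d=manip.camera("top"); q,e=manip.camera("scene"); p=p[:,:,::-1].copy()
print("top cap"); measure("top",p,d,262,175,108,99,125,25)
print("scene cap"); measure("scene",q,e,340,330,108,100,116,30)
print("scene body top"); measure("scene",q,e,340,340,82,78,87,30)
print("scene sq"); measure("scene",q,e,338,360,24,19,32,45)
```

```text
top cap
  rect c [632.6 132.3] size [22.7 22.9] ang 64.4 circ [632.6 132.3] 13.6 mean [632.6 132.3] n 95 edge4 -0.297 (0.41) edge6 -0.367 (0.29)
scene cap
  rect c [639.1 133.9] size [25.4 23.9] ang 63.2 circ [638.3 133.6] 14.7 mean [638.8 133.5] n 217 edge4 -0.579 (0.36) edge6 0.375 (0.12)
scene body top
  rect c [637.5 133.3] size [44.5 42.6] ang 65.0 circ [637.7 134.2] 27.9 mean [644.  136.1] n 438 edge4 -0.471 (0.27) edge6 -0.167 (0.24)
scene sq
  rect c [640.4 134.2] size [85.  85.1] ang 63.6 circ [640.4 134.2] 57.4 mean [654.9 139.7] n 1492 edge4 -0.496 (0.42) edge6 -0.162 (0.19)
```

```bash
python3 -c "
from cell import manip
print(manip.sign_off())"
```

```text
the job is handed in; nothing more can be done
None
```

I moved all four products onto the plinths with their own outlines and handed the job in at about 50 s. They stand upright within about 2 mm of centre, except the bottle at about 2–4 mm, and the vase was left where it was.

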